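# Lock the crimping fixture's adjuster at its minimum

## Robot

A 7-joint arm with a two-finger parallel gripper is mounted at the origin on the work surface. World frame = base frame: x ahead of the robot, y to its left, z up, the work surface at z = 0. Lengths are in m, angles in rad, forces in N, time in s.
With the tool pointing down it reaches from about 0.4 to 0.85 m from the base axis. Payload 10.4 kg.
Tool frame: the origin (TCP) lies at the very end of the fingers, on their centre line; the grasp point (between the pads) lies 19 mm behind it (r.pinch_z is the distance from the TCP to the grasp point, in m); z points along the fingers, y is the line along which they close (so a half turn about z gives the same grasp; the last joint's range is limited). The gripper opens to 87 mm and grips with 3 to 60 N. Pads are 19 mm wide; open, the fingers measure 117 mm over their backs; the gripper's body (75 mm by 190 mm) begins 51 mm behind the grasp point.
Start: joints at [1.116, 0.332, -0.065, 1.46, 0.022, 1.35, -0.088], TCP at [0.262, -0.568, 0.223] pointing down, gripper open.
Joint ranges: [-2.6, 2.6], [-0.5, 2.12], [-1.47, 1.34], [0.16, 2.42], [-1.27, 4.41], [0.06, 2.06], [-2.6, 2.6]. Speed limits (rad/s): [2.22, 2.22, 2.79, 2.79, 3.14, 3.14, 3.14].

## Interface

Orientations are given as a unit quaternion [x, y, z, w].
In Python, from bench import sensors, vision, r gives the robot as it stands.
- The arm moves only by the shell command python3 -m crank 'ROWS' [OPENING] [FORCE]. ROWS is JSON, a list of rows, each a list of 2 entries, a list of its own where there are three numbers: the shift along the tool's x, y, z normalised to -1 to 1, where 1 is 3 cm, then the turn about the tool's z normalised to -1 to 1, where 1 is 8 degrees. A call has 1 to 12 rows; each row shifts and turns the commanded pose from where the row before left it, along the tool's axes as they then stand; what a row does not reach is not made up. A row lasts 1/8 s, in which the tool goes at most 62.5 mm and 10.7 degrees, less where a joint would pass 70% of its speed; a pose out of reach is approached as far as the arm can. A call with a number of a shift or a turn outside -1 to 1 is refused whole. A call with a gripper value outside its range is refused whole. OPENING is the opening, from 0 (shut) to 1 (fully open), set as the call begins (- or left out, the last holds). The fingers move at their own pace and stop on an object; FORCE is the grip in N (left out, the last holds). Time passes only in rows, so rows that do not move let the fingers close. It gives the time, the measured TCP pose, the force, the opening and the grip force at its end, in the units of the state.
- sensors.read_state(): the state, without advancing time (a new reading comes with each control period).
- vision.camera(name): name is "scene" or "top" or "wrist"; returns the picture (400x640x3 uint8, red, green, blue); there is no depth.
- vision.camera_model(name): a dict with "vertical_fov" (degrees; the focal length in pixels is half the picture's height over the tangent of half this angle, whatever the lens; pixels are square), "cx", "cy" (the principal point, pixels), "camera_from_world" (4x4, takes a point from world to camera coordinates); the wrist camera has in their place "hand_eye" (4x4, takes a point from camera to tool coordinates, whose origin is the TCP and whose axes are the flange's). Camera axes: x right, y down, z forward; pixel columns grow to the right and rows downward; lengths in m; the calibration is good to about 2 mm. A picture is of the moment at which its call begins: read the wrist's pose just before it. camera_model takes no time and is no camera call.
- r.close_job(): hands the job in; it is judged then, once.
The state is a dict: "time": time; "joint_positions": joint angles; "joint_vel": joint speeds; "joint_torque": joint torques, N m; "ee_pos": TCP position; "eef_rot": TCP orientation; "ft_force": force on the tool from outside, world axes, zero at the start; "torque": the same for the moment, N m; "width": finger opening in m; "grip_force": force on a finger pad.
Only numpy, scipy, OpenCV 4.12 (cv2) and the standard library are available. Lean on these libraries where they do the work, as an engineer would, in place of code of your own. Each camera call takes 0.05 s, during which the arm holds its last target. There are 200 camera calls.

## Task

On the crimping fixture, turn the adjuster spindle fully anticlockwise (seen from above) to its end stop. Then fit the loose holding key over the spindle's flat tang, fully down, with the foot of its handle on the fixture's rest block beside the stop peg, so that the spindle cannot turn back, and only then swing the locknut's lever clockwise until it is tight against its stop, without the spindle turning back with it by more than the key's small play. Leave the key in place, let go of everything, and do not disturb the other things on the bench.

Things in the scene. Friction and masses are not known exactly. Their poses are not given: they have to be found in the camera images.
- fixture: Fixed grey bench crimping fixture: block 110 x 185 x 50 mm with a low nose with two steel jaws at its front (-x) side. Origin on the bench directly under the spindle's vertical axis; z up. The rest block (46 mm in x, from y = 90 to 135 mm, top at z = 81 mm) stands at the fixture's +y end. On it, at fixture x = +14.5, y = 108 mm, stands the stop peg, a steel pin 12 mm in diameter, top at z = 118 mm, its last 6 mm tapered.
- spindle (a joint): Angle of the adjuster spindle in the fixture, rad. 0 = fully anticlockwise end stop (wanted); it grows clockwise seen from above, up to 2.2. It turns easily (0.06 N m friction) and stays where it is left. The locknut sits on the spindle's thread, which is stiffer than the spindle's own bearing: the lever and nut go round with the spindle when the spindle is turned, and the spindle goes round with the nut when the lever is pushed, unless the spindle is held.
- tang (a point): The top of the spindle: an upright flat steel tang, 10 mm thick (along its own x) and 36 mm long (along its own y), on a round shoulder 44 mm in diameter. This point is on the axis, 104 mm above the bench, a good height to grip; shoulder top at 81 mm, tang top at 117 mm, its top 7 mm tapered. Its axes turn with the spindle: at spindle = 0 they are parallel to the fixture's, so the tang's length then points along the fixture's y at the rest block.
- locknut (a joint): Angle of the locknut relative to the spindle, rad. It grows clockwise seen from above: from 0 to 0.25 at the start (loose) to 1.2 (tight, hard stop). Friction 0.25 N m, that is about 3 N at the lever's knob, if the spindle is held.
- lever_knob (a point): Centre of the upright black round grip, 16 mm in diameter, at the end of the locknut's lever, 78 mm from the spindle axis; this point is 88 mm above the bench, grip from 65 to 107 mm, lever arm below it. Its x axis points outward along the lever. Lever direction in the fixture frame = minus (spindle + locknut), measured anticlockwise from the fixture's +x.
- key_grip (a point): Point in the middle of the holding key's handle, 18 mm above the key's underside, where to grasp it (8 mm under the handle's top). The key is a plain steel bar tool, 153.5 mm long and 26 mm high, lying with its underside on the bench as it is used. Its x axis runs along the handle, from the socket to the foot, z up. Handle 12 mm wide and 16 mm high (10 to 26 mm above the underside), from 27 mm behind this point to 70 mm ahead. Mass about 0.18 kg.
- key_socket (a point): Centre, at the underside, of the key's socket: 55 mm behind key_grip, in a head 56 mm (along x) by 26 mm wide with a through window of 44 mm by 12.5 mm, long side along the key's x. It goes over the tang (36 x 10 mm) and rests on the shoulder.
- key_foot (a point): Centre, at the underside, of the foot under the handle's end, 22 x 12 mm, 114.5 mm from key_socket and 59.5 mm ahead of key_grip. On the fixture it stands on the rest block, on the stop peg's anticlockwise side; the handle's side then faces the peg with 2.5 mm clearance. Only this way round (foot to fixture +y) does the peg hold the key.
- seat (a point): Point on the spindle axis at the shoulder's top (81 mm above the bench): key_socket comes here. Fixed in the fixture.
- rest (a point): Point on the rest block's top, 114.5 mm from the axis along the fixture's +y, at z = 81 mm: key_foot comes here. Fixed in the fixture.
- wrench: An ordinary open-ended wrench, 160 mm, not for this job: bystander.
- screwdriver: Screwdriver with a black handle: bystander.
- capacitor: Upright aluminium capacitor can, 38 mm across, 77 mm high: bystander.
- relay: Clear boxed relay, 42 x 52 x 35 mm: bystander.
- brass_knob: Small brass furniture knob, 26 mm across, 30 mm high: bystander.
There are look-alikes about, which are no part of the job. Of the things shaped like the part that bears key_grip, the bare steel one is meant.

How it is judged:
By the outcome, as a careful person would: the job done as asked, in the order asked, and still so for the second after the job is handed in, with the robot touching nothing.
It also fails if it takes over 64 s, if anything falls off the work surface, if the arm or the gripper's body presses on something with over 40 N, if the wrist force passes 120 N, or if a joint passes its speed limit or range.

## Working session

There is one attempt and no reset: what is moved stays moved. The work goes in short steps, Python scripts to look and compute and a shell command to move; the robot and the scene stay as the last step left them, time stands still between calls to the robot, and variables do not carry over. Pictures are saved under pics/ and viewed, at most 11 in all, crops included, and the job is handed in when it is done.

```bash
ls; mkdir -p pics; python3 - <<'E'
from bench import sensors, vision, r
import cv2,numpy as np
s=sensors.read_state();print({k:np.round(v,3).tolist() for k,v in s.items()})
a=vision.camera("top");b=vision.camera("scene")
cv2.imwrite("pics/top.png",a[...,::-1]);cv2.imwrite("pics/scene.png",b[...,::-1])
for n in("top","scene","wrist"):
  m=vision.camera_model(n);print(n,{k:np.round(v,4).tolist() for k,v in m.items()})
E
```

```text
pics
{'time': 0.0, 'joint_positions': [1.116, 0.333, -0.065, 1.461, 0.022, 1.35, -0.089], 'joint_vel': [0.002, 0.001, 0.0, 0.0, -0.001, -0.0, -0.001], 'joint_torque': [-0.0, -62.325, 0.024, -38.989, -0.061, 0.04, 0.0], 'ee_pos': [0.261, -0.567, 0.222], 'eef_rot': [0.977, 0.214, -0.0, -0.001], 'ft_force': [-0.19, -0.944, -1.1], 'torque': [-0.005, 0.011, -0.025], 'grip_force': 0.0, 'width': 0.087}
top {'vertical_fov': 49.3596, 'cx': 322.3061, 'cy': 195.0049, 'camera_from_world': [[-0.0018, -1.0, -0.0025, -0.0152], [-0.9834, 0.0022, -0.1817, 0.4738], [0.1817, 0.0021, -0.9834, 1.1477], [0.0, 0.0, 0.0, 1.0]]}
scene {'vertical_fov': 43.6276, 'cx': 322.9756, 'cy': 203.5928, 'camera_from_world': [[-0.4934, 0.8697, -0.0156, 0.2433], [0.6944, 0.383, -0.6092, -0.2575], [-0.5238, -0.3114, -0.7929, 1.5143], [0.0, 0.0, 0.0, 1.0]]}
wrist {'vertical_fov': 59.0722, 'cx': 320.2809, 'cy': 196.4959, 'hand_eye': [[-0.0007, -0.9522, -0.3055, 0.0838], [1.0, -0.0007, 0.0, -0.0002], [-0.0002, -0.3055, 0.9522, -0.1619], [0.0, 0.0, 0.0, 1.0]]}
```

View pics/top.png

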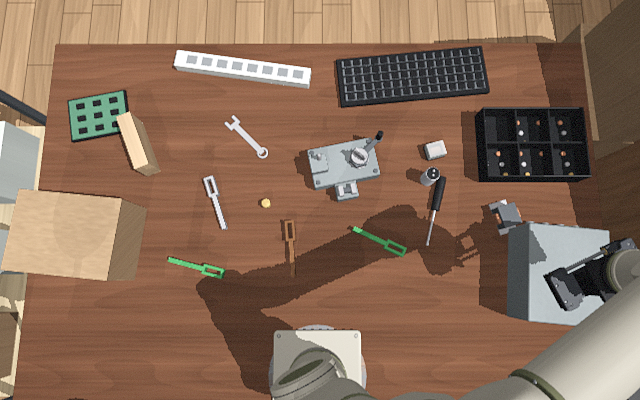

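View pics/scene.png

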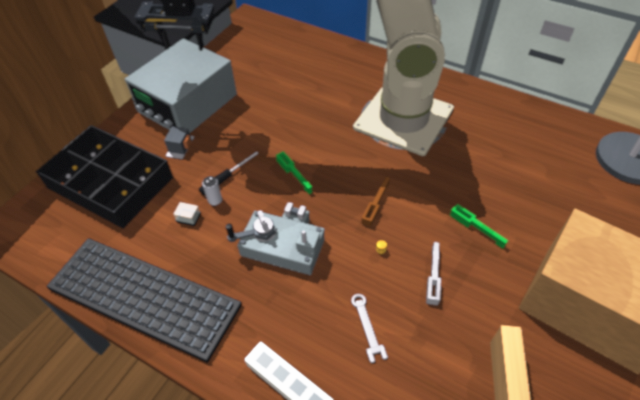

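```bash
cat > h.py <<'E'
from bench import sensors, vision, r
import cv2,numpy as np
from scipy.spatial.transform import Rotation as R
def model(name,s=None):
    m=vision.camera_model(name); f=200/np.tan(np.radians(m["vertical_fov"]/2))
    if name=="wrist":
        s=s or sensors.read_state(); T=np.eye(4); T[:3,:3]=R.from_quat(s["eef_rot"]).as_matrix(); T[:3,3]=s["ee_pos"]
        W=T@np.array(m["hand_eye"])
    else: W=np.linalg.inv(np.array(m["camera_from_world"]))
    return f,m["cx"],m["cy"],W
def ray(px,z,M):   # pixel -> world point at height z
    f,cx,cy,W=M; d=W[:3,:3]@np.array([(px[0]-cx)/f,(px[1]-cy)/f,1]); o=W[:3,3]
    return o+d*(z-o[2])/d[2]
def proj(p,M):
    f,cx,cy,W=M; c=np.linalg.inv(W)@np.append(p,1); return np.array([f*c[0]/c[2]+cx,f*c[1]/c[2]+cy])
def delta(p,yaw=None):
    """world target TCP p; yaw = world angle of tool y (mod 180)"""
    s=sensors.read_state(); Rm=R.from_quat(s["eef_rot"]).as_matrix()
    d=Rm.T@(np.array(p)-s["ee_pos"]); y=np.degrees(np.arctan2(Rm[1,1],Rm[0,1]))
    print("t",round(s["time"],2),"tcp",np.round(s["ee_pos"],4),"yaw_y",round(y,1),"w",round(s["width"],4),"F",np.round(s["ft_force"],1),"units xyz",np.round(d/0.03,2))
    if yaw is not None:
        # tool z down: positive turn about tool z = clockwise from above
        t=-((yaw-y+90)%180-90); print("turn units",round(t/8,2),"alt",round((t-np.sign(t)*180)/8,2),"j7",round(s["joint_positions"][6],2))
E
python3 - <<'E'
from h import *
a=cv2.imread("pics/top.png")
k=cv2.resize(a[165:240,180:255],None,fx=5,fy=5,interpolation=cv2.INTER_CUBIC)
f=cv2.resize(a[125:205,300:390],None,fx=4.7,fy=4.7,interpolation=cv2.INTER_CUBIC)
o=np.zeros((376,800,3),np.uint8);o[:375,:375]=k;o[:376,377:377+423]=f[:,:423]
cv2.imwrite("pics/c1.png",o)
E
```

```text
(no output)
```

View pics/c1.png

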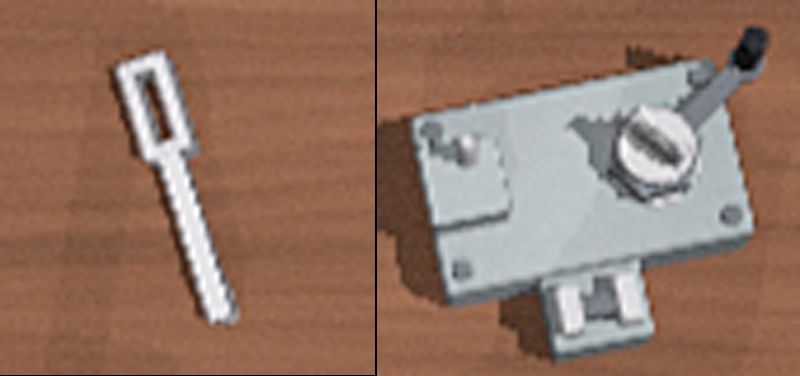

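```bash
python3 - <<'E'
from h import *
M=model("top")
A=lambda x,y:(180+x/5,165+y/5); B=lambda x,y:(300+(x-377)/4.7,125+y/4.7)
s0=ray(A(141,62),.026,M);w=ray(A(155,107),.026,M);f0=ray(A(222,318),.02,M)
print("key",s0,w,f0,np.linalg.norm((f0-s0)[:2]),np.degrees(np.arctan2(*(f0-s0)[1::-1])))
ax=ray(B(657,146),.09,M);pg=ray(B(467,143),.118,M);kn=ray(B(755,38),.107,M)
e1=ray(B(415,120),.05,M);e2=ray(B(710,60),.05,M)
print("axis",ax,"peg",pg,"knob",kn,"edge",np.degrees(np.arctan2(*(e1-e2)[1::-1])),np.linalg.norm(e1-e2))
d=(pg-ax)[:2];print("peg rel",d,np.linalg.norm(d),np.degrees(np.arctan2(d[1],d[0])), "exp local ang",np.degrees(np.arctan2(108,14.5)))
d=(kn-ax)[:2];print("knob rel",d,np.linalg.norm(d),np.degrees(np.arctan2(d[1],d[0])))
t=[ray(B(*p),.117,M) for p in((635,125),(685,160))];d=(t[0]-t[1])[:2];print("tang",(t[0]+t[1])/2,np.linalg.norm(d),np.degrees(np.arctan2(d[1],d[0])))
delta([ax[0]-.06,ax[1],.26],-35)
E
```

```text
key [0.52778956 0.30332576 0.026     ] [0.50204915 0.29433064 0.026     ] [0.38459164 0.25368634 0.02      ] 0.15155762490991706 -160.88117651190936
axis [ 0.57068223 -0.11595161  0.09      ] peg [ 0.56486049 -0.00823198  0.118     ] knob [ 0.62893379 -0.17095986  0.107     ] edge 101.77633302340612 0.17861390522808995
peg rel [-0.00582174  0.10771962] 0.10787682897838714 93.09355878843023 exp local ang 82.35323798643283
knob rel [ 0.05825156 -0.05500826] 0.08011961455539388 -43.35972965086515
tang [ 0.56517987 -0.11529198  0.117     ] 0.034001698105076354 53.64601287426733
t 0.1 tcp [ 0.2614 -0.5673  0.2218] yaw_y -65.3 w 0.0871 F [ 0.4  0.5 -0.8] units xyz [ 13.84 -10.19  -1.26]
turn units -3.78 alt 18.72 j7 -0.09
```

```bash
python3 -m crank '[[[0.9,-0.8,-0.5],0],[[1,-0.8,-0.5],0],[[1,-0.7,-0.3],0],[[1,-0.7,0],0],[[1,-0.7,0],0],[[1,-0.7,0],0],[[1,-0.7,0],0],[[1,-0.7,0],0],[[1,-0.7,0],0],[[1,-0.7,0],0],[[1,-0.7,0],0],[[1,-0.7,0],0]]' 0.5 30
python3 -c "
from h import *
delta([.568,-.1155,.25],-36)"
```

```text
time: 1.6
ee_pos: [0.4781, -0.1828, 0.2613]
eef_rot: [0.977, 0.214, -0.0, -0.0]
ft_force: [0.4, -0.8, -0.5]
width: 0.0435
grip_force: 0.0
t 1.6 tcp [ 0.4781 -0.1828  0.2613] yaw_y -65.3 w 0.0435 F [ 0.4 -0.8 -0.5] units xyz [ 3.66 -0.78  0.38]
turn units -3.66 alt 18.84 j7 -0.89
```

```bash
python3 -m crank '[[[0.9,-0.2,0.1],0],[[0.9,-0.2,0.1],0],[[0.9,-0.2,0.1],0],[[0.9,-0.2,0.1],0],[[0,0,0],-0.92],[[0,0,0],-0.92],[[0,0,0],-0.92],[[0,0,0],-0.92],[[0,0,0],0],[[0,0,0],0]]'
python3 - <<'E'
from h import *
delta([.568,-.1155,.25],-36)
s=sensors.read_state();M=model("wrist",s);a=vision.camera("wrist")
for i,p in enumerate([[.568,-.1155,.117],[.56486,-.00823,.118]]): print(proj(p,M))
cv2.imwrite("pics/w1.png",a[...,::-1])
E
```

```text
time: 2.85
ee_pos: [0.5658, -0.117, 0.2494]
eef_rot: [0.891, 0.454, -0.0, -0.0]
ft_force: [0.0, 0.4, -0.1]
width: 0.0433
grip_force: 0.0
t 2.85 tcp [ 0.5658 -0.117   0.2494] yaw_y -36.0 w 0.0433 F [ 0.   0.4 -0.1] units xyz [ 0.08  0.03 -0.02]
turn units 0.0 alt -22.5 j7 -0.6
[321.9702318  182.25368266]
[238.85162498  78.68498713]
```

View pics/w1.png

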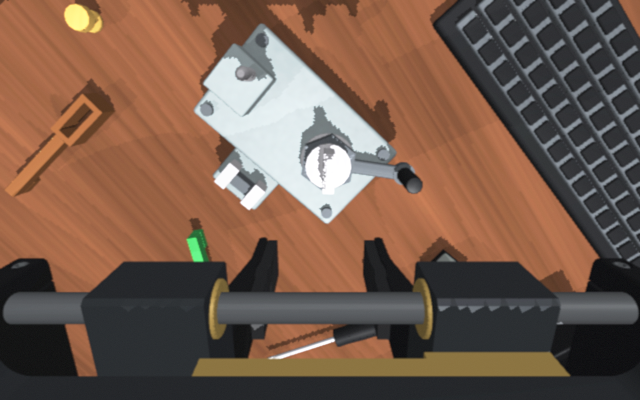

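```bash
python3 - <<'E'
import cv2,numpy as np
a=cv2.imread("pics/w1.png")[100:230,180:430].astype(float)
a=255*(a/255)**2.2
cv2.imwrite("pics/c2.png",cv2.resize(a.astype(np.uint8),None,fx=3.2,fy=3.2,interpolation=cv2.INTER_CUBIC))
E
```

```text
(no output)
```

View pics/c2.png

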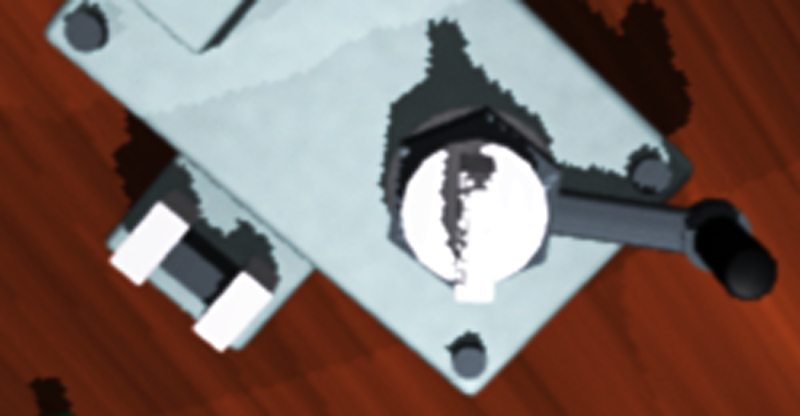

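```bash
python3 - <<'E'
from h import *
M=model("wrist")
d=ray((328.4,166.6),.081,M);t=ray((328.4,191),.117,M);print(d,t,np.linalg.norm((d-t)[:2]))
k=ray((180+748/3.2,100+270/3.2),.107,M);print(k,np.degrees(np.arctan2(*(k-d)[1::-1])),np.linalg.norm((k-d)[:2]))
delta([d[0],d[1],.088])
E
```

```text
[ 0.5764143 -0.1146625  0.081    ] [ 0.56794651 -0.12514239  0.117     ] 0.013473355975223587
[ 0.63180651 -0.16762016  0.107     ] -43.71281120708399 0.07663426667946346
t 2.9 tcp [ 0.5658 -0.1169  0.2494] yaw_y -36.0 w 0.0435 F [-0.5  0.9  0.9] units xyz [0.27 0.24 5.38]
```

```bash
python3 -m crank '[[[0.25,0.24,0.4],0],[[0,0,0.8],0],[[0,0,0.8],0],[[0,0,0.8],0],[[0,0,0.8],0],[[0,0,0.8],0],[[0,0,0.8],0],[[0,0,0.2],0],[[0,0,0],0]]' && python3 -m crank '[[[0,0,0],0],[[0,0,0],0],[[0,0,0],0],[[0,0,0],0]]' 0 15; python3 -c "
from h import *
delta([.575,-.114,.087])"
```

```text
time: 4.03
ee_pos: [0.5763, -0.1148, 0.0873]
eef_rot: [0.89, 0.455, -0.0, -0.0]
ft_force: [-1.7, 0.0, 0.6]
width: 0.0435
grip_force: 0.0
time: 4.53
ee_pos: [0.5762, -0.1151, 0.0878]
eef_rot: [0.89, 0.455, 0.0, 0.0]
ft_force: [0.2, 0.4, -0.2]
width: 0.0116
grip_force: 0.0
t 4.53 tcp [ 0.5762 -0.1151  0.0878] yaw_y -35.8 w 0.0116 F [ 0.2  0.4 -0.2] units xyz [ 0.01 -0.05  0.03]
```

```bash
python3 -m crank '[[[0,0,0],0],[[0,0,0],0]]' && python3 -m crank '[[[0,0,0],-0.8],[[0,0,0],-0.8],[[0,0,0],-0.8],[[0,0,0],-0.8],[[0,0,0],0],[[0,0,0],0]]'; python3 -c "
from h import *
delta([.575,-.114,.087])
print(sensors.read_state()['torque'],sensors.read_state()['joint_positions'][6])"
```

```text
time: 4.78
ee_pos: [0.5762, -0.115, 0.0878]
eef_rot: [0.89, 0.455, 0.0, 0.0]
ft_force: [-1.3, 0.1, 3.3]
width: 0.0099
grip_force: 15.0
time: 5.52
ee_pos: [0.5766, -0.1153, 0.0877]
eef_rot: [0.768, 0.64, 0.0, 0.0]
ft_force: [2.7, -0.4, -0.3]
width: 0.0103
grip_force: 15.0
t 5.53 tcp [ 0.5766 -0.1153  0.0877] yaw_y -10.4 w 0.0103 F [ 2.7 -0.4 -0.3] units xyz [ 0.03 -0.06  0.02]
[-0.15038177 -0.6807322   0.07216003] -0.2485180160946504
```

```bash
python3 -m crank '[[[0,0,0],-0.8],[[0,0,0],-0.8],[[0,0,0],-0.6],[[0,0,0],-0.3],[[0,0,0],0],[[0,0,0],0]]'; python3 -c "
from h import *
delta([.575,-.114,.087])
print(sensors.read_state()['torque'],sensors.read_state()['joint_positions'][6])"
```

```text
time: 6.28
ee_pos: [0.577, -0.1152, 0.0878]
eef_rot: [0.645, 0.764, 0.001, 0.001]
ft_force: [5.8, -1.1, -0.9]
width: 0.0102
grip_force: 15.0
t 6.28 tcp [ 0.577  -0.1152  0.0878] yaw_y 9.7 w 0.0102 F [ 5.8 -1.1 -0.9] units xyz [ 0.05 -0.06  0.03]
[-0.16510877 -1.17118921  0.06801799] 0.07866828717095475
```

```bash
python3 -m crank '[[[0,0,0],-0.2],[[0,0,0],0],[[0,0,0],0]]'; T='from h import *
delta([.577,-.115,.087]);s=sensors.read_state();print(np.round(s["torque"],3))'; python3 -c "$T";  python3 -m crank '[[[0,0.02,0],-0.2],[[0,0,0],0],[[0,0,0],0]]';python3 -c "$T"; python3 -m crank '[[[0,0.02,0],-0.2],[[0,0,0],0],[[0,0,0],0]]';python3 -c "$T"
```

```text
time: 6.65
ee_pos: [0.577, -0.1152, 0.0878]
eef_rot: [0.634, 0.773, 0.001, 0.001]
ft_force: [4.8, -0.1, -1.5]
width: 0.0095
grip_force: 15.0
t 6.65 tcp [ 0.577  -0.1152  0.0878] yaw_y 11.3 w 0.0095 F [ 4.8 -0.1 -1.5] units xyz [0.01 0.   0.03]
[-0.18  -1.258  0.083]
time: 7.02
ee_pos: [0.577, -0.1152, 0.0878]
eef_rot: [0.623, 0.782, 0.0, 0.0]
ft_force: [3.1, -1.9, 1.7]
width: 0.0099
grip_force: 15.1
t 7.03 tcp [ 0.577  -0.1152  0.0878] yaw_y 12.9 w 0.0099 F [ 3.1 -1.9  1.7] units xyz [0.01 0.   0.03]
[-0.312 -0.881 -0.214]
time: 7.4
ee_pos: [0.577, -0.1152, 0.0877]
eef_rot: [0.612, 0.791, -0.0, -0.0]
ft_force: [-0.7, -2.7, 6.0]
width: 0.0104
grip_force: 15.5
t 7.4 tcp [ 0.577  -0.1152  0.0877] yaw_y 14.6 w 0.0104 F [-0.7 -2.7  6. ] units xyz [0.   0.   0.02]
[-0.417  0.028 -0.382]
```

```bash
python3 -m crank '[[[0,0,0],0.3],[[0,0,0],0]]' && python3 -m crank '[[[0,0,0],0],[[0,0,0],0],[[0,0,0],0],[[0,0,-0.4],0],[[0,0,-0.8],0],[[0,0,-1],0],[[0,0,-1],0],[[0,0,-1],0],[[0,0,-0.8],0]]' 0.5; python3 -c "
from h import *
delta([.449-.01,.276-.00,.235],109)"
```

```text
time: 7.65
ee_pos: [0.577, -0.1151, 0.0877]
eef_rot: [0.628, 0.778, -0.0, -0.0]
ft_force: [-0.5, -2.3, 4.6]
width: 0.0098
grip_force: 14.9
time: 8.78
ee_pos: [0.5775, -0.1146, 0.2398]
eef_rot: [0.628, 0.778, 0.0, 0.001]
ft_force: [0.2, -0.2, -0.8]
width: 0.0435
grip_force: 0.0
t 8.78 tcp [ 0.5775 -0.1146  0.2398] yaw_y 12.2 w 0.0435 F [ 0.2 -0.2 -0.8] units xyz [13.7  -1.76  0.15]
turn units 10.4 alt -12.1 j7 0.19
```

```bash
python3 -m crank '[[[1,-0.13,0],0],[[1,-0.13,0],0],[[1,-0.13,0],0],[[1,-0.13,0],0],[[1,-0.13,0],0],[[1,-0.13,0],0],[[1,-0.13,0],0],[[1,-0.13,0],0],[[1,-0.13,0],0],[[1,-0.13,0],0],[[1,-0.13,0],0],[[1,-0.13,0],0]]' && python3 -m crank '[[[1,-0.13,0],0],[[0.7,-0.1,0],-1],[[0,0,0],-1],[[0,0,0],-1],[[0,0,0],-1],[[0,0,0],-1],[[0,0,0],-1],[[0,0,0],-1],[[0,0,0],-1],[[0,0,0],-1],[[0,0,0],-1],[[0,0,0],-1]]' &&  python3 -m crank '[[[0,0,0],-1],[[0,0,0],-0.1],[[0,0,0],0],[[0,0,0],0]]'
python3 - <<'E'
from h import *
delta([.449,.276,.235],109)
s=sensors.read_state();M=model("wrist",s);a=vision.camera("wrist")
np.savez("m2.npz",f=M[0],cx=M[1],cy=M[2],W=M[3])
print(proj([.449,.276,.026],M),proj([.502,.294,.026],M))
cv2.imwrite("pics/w2.png",a[...,::-1])
E
```

```text
time: 10.28
ee_pos: [0.4551, 0.2283, 0.2384]
eef_rot: [0.628, 0.778, 0.0, 0.0]
ft_force: [0.0, 0.1, 0.4]
width: 0.0436
grip_force: 0.0
time: 11.78
ee_pos: [0.438, 0.2757, 0.2383]
eef_rot: [-0.091, 0.996, -0.0, 0.0]
ft_force: [0.1, 0.2, 0.3]
width: 0.0435
grip_force: 0.0
time: 12.28
ee_pos: [0.4381, 0.2756, 0.2377]
eef_rot: [-0.164, 0.986, -0.0, 0.0]
ft_force: [-0.1, 0.5, -0.5]
width: 0.0435
grip_force: 0.0
t 12.28 tcp [0.4381 0.2756 0.2377] yaw_y 108.9 w 0.0435 F [-0.1  0.5 -0.5] units xyz [-0.35 -0.11  0.09]
turn units -0.01 alt 22.49 j7 1.05
[317.43234598 175.4381248 ] [317.48248845 223.14237825]
```

View pics/w2.png

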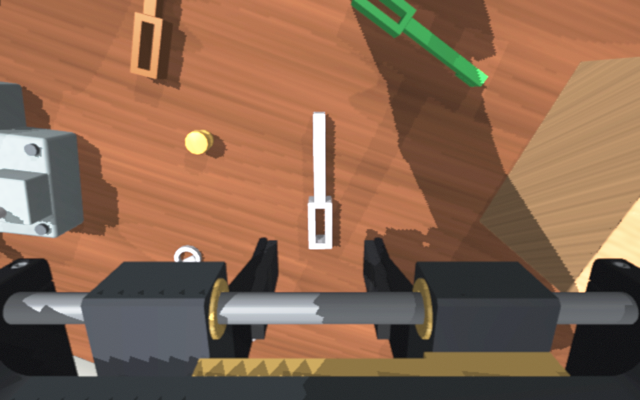

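```bash
python3 - <<'E'
from h import *
M=model("wrist")
e=ray((319.2,113),.026,M);s=ray((320,248.5),.02,M)
L=np.linalg.norm((e-s)[:2]);u=(e-s)/L;print(e,s,L,np.degrees(np.arctan2(u[1],u[0])))
g=(s+e)/2+u*.00625   # grip 83 from socket end, mid 76.75
print(g);delta([g[0],g[1],.002],108.9)
E
```

```text
[0.38543368 0.25641262 0.026     ] [0.53391069 0.30797559 0.02      ] 0.1571755774971715 -160.84895107413195
[0.45376808 0.28014373 0.02323859]
t 12.32 tcp [0.438  0.2757 0.2376] yaw_y 108.9 w 0.0438 F [-0.3  1.  -0.2] units xyz [-0.54 -0.03  7.85]
turn units 0.0 alt -22.5 j7 1.05
```

```bash
python3 -m crank '[[[-0.47,0.02,0.8],0],[[0,0,1],0],[[0,0,1],0],[[0,0,1],0],[[0,0,1],0],[[0,0,1],0],[[0,0,1],0],[[0,0,0.6],0],[[0,0,0.4],0],[[0,0,0],0],[[0,0,0],0]]' && python3 -m crank '[[[0,0,0],0],[[0,0,0],0],[[0,0,0],0],[[0,0,0],0],[[0,0,0],0],[[0,0,0],0]]' 0 40; python3 -c "
from h import *
delta([.4515,.278,.003],108.9)"
```

```text
time: 13.7
ee_pos: [0.4517, 0.2811, 0.0043]
eef_rot: [-0.165, 0.986, 0.0, 0.001]
ft_force: [-0.0, 0.2, 1.5]
width: 0.0434
grip_force: 0.0
time: 14.45
ee_pos: [0.4514, 0.2806, 0.0036]
eef_rot: [-0.165, 0.986, -0.0, 0.0]
ft_force: [-0.2, -2.0, 2.7]
width: 0.0115
grip_force: 40.0
t 14.45 tcp [0.4514 0.2806 0.0036] yaw_y 109.0 w 0.0115 F [-0.2 -2.   2.7] units xyz [ 0.02 -0.08  0.02]
turn units 0.01 alt -22.49 j7 0.83
```

```bash
python3 -m crank '[[[0,0,-0.5],0],[[0,0,-1],0],[[0,0,-1],0],[[0,0,-1],0],[[0,0,-1],0],[[0,0,-1],0],[[0,0,-1],0],[[0,0,-0.5],0],[[0,0,0],0]]'
python3 - <<'E'
from h import *
s=sensors.read_state();M=model("wrist",s);a=vision.camera("wrist")
np.savez("m3.npz",f=M[0],cx=M[1],cy=M[2],W=M[3])
delta([.5655,-.0604,.2],11.8)
Rm=R.from_quat(s["eef_rot"]).as_matrix()
for d in(.06,.07,.08): print(d,proj(s["ee_pos"]+Rm@[d,0,-.022],M))
cv2.imwrite("pics/w3.png",a[...,::-1])
E
```

```text
time: 15.58
ee_pos: [0.4514, 0.281, 0.2141]
eef_rot: [-0.165, 0.986, 0.0, 0.001]
ft_force: [0.6, 0.1, -1.9]
width: 0.0114
grip_force: 40.0
t 15.62 tcp [0.4511 0.2806 0.2131] yaw_y 109.0 w 0.0117 F [-1.  -0.6 -2.8] units xyz [  0.09 -11.99   0.44]
turn units -10.35 alt 12.15 j7 1.02
0.06 [320.05734015 149.38648186]
0.07 [320.03484628 123.94864136]
0.08 [320.01133451  97.35967417]
```

View pics/w3.png

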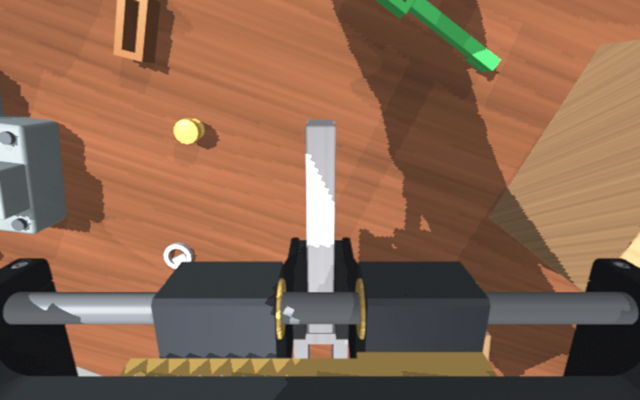

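```bash
python3 -m crank '[[[0,-1,0],0],[[0,-1,0],0],[[0,-1,0],0],[[0,-1,0],0],[[0,-1,0],0],[[0,-1,0],0],[[0,-1,0],0],[[0,-1,0],0],[[0,-1,0],0],[[0,-1,0],0],[[0,-1,0],0],[[0.1,-0.9,0],0]]' && python3 -m crank '[[[0,0,0],1],[[0,0,0],1],[[0,0,0],1],[[0,0,0],1],[[0,0,0],1],[[0,0,0],1],[[0,0,0],1],[[0,0,0],1],[[0,0,0],1],[[0,0,0],1],[[0,0,0],1],[[0,0,0],1]]' && python3 -m crank '[[[0,0,0],0.15],[[0,0,0],0],[[0,0,0],0]]';python3 -c "
from h import *
delta([.5655,-.06,.13],11.8)"
```

```text
time: 17.12
ee_pos: [0.5641, -0.0588, 0.2119]
eef_rot: [-0.165, 0.986, 0.0, -0.001]
ft_force: [0.8, 0.0, -1.3]
width: 0.0115
grip_force: 40.0
time: 18.62
ee_pos: [0.5638, -0.0577, 0.2118]
eef_rot: [0.624, 0.781, -0.001, -0.001]
ft_force: [0.5, 0.4, -2.6]
width: 0.0117
grip_force: 40.0
time: 19.0
ee_pos: [0.5644, -0.0578, 0.2132]
eef_rot: [0.63, 0.777, -0.0, -0.0]
ft_force: [0.1, 1.0, -1.1]
width: 0.0115
grip_force: 40.0
t 19.0 tcp [ 0.5644 -0.0578  0.2132] yaw_y 11.9 w 0.0115 F [ 0.1  1.  -1.1] units xyz [-0.08  0.02  2.77]
turn units 0.01 alt -22.49 j7 0.07
```

```bash
python3 -m crank '[[[-0.08,0.02,0.7],0],[[0,0,1],0],[[0,0,0.9],0],[[0,0,0.1],0],[[0,0,0],0],[[0,0,0],0]]'
python3 - <<'E'
from h import *
delta([.5655,-.06,.13],11.8)
s=sensors.read_state();M=model("wrist",s);a=vision.camera("wrist");b=vision.camera("scene");Ms=model("scene")
ax=np.array([.5768,-.1142]);q=np.radians(11.8);Q=np.array([[np.cos(q),-np.sin(q)],[np.sin(q),np.cos(q)]])
pg=ax+Q@[.0145,.108];p1=proj([*pg,.118],M);print("peg pred wrist",p1)
ps=proj([*ax,.117],Ms);print(ps)
c=a[60:360,120:520]; x0,y0=int(ps[0])-75,int(ps[1])-60
d=cv2.resize(b[y0:y0+110,x0:x0+145],None,fx=2.7,fy=2.7,interpolation=cv2.INTER_CUBIC)
o=np.zeros((300,400+d.shape[1],3),np.uint8);o[:,:400]=c;o[:d.shape[0],400:]=d[:300]
cv2.imwrite("pics/w4.png",o[...,::-1])
E
```

```text
time: 19.75
ee_pos: [0.5663, -0.06, 0.1339]
eef_rot: [0.631, 0.776, 0.0, 0.001]
ft_force: [-0.1, 0.0, -1.3]
width: 0.0117
grip_force: 40.0
t 19.75 tcp [ 0.5663 -0.06    0.1339] yaw_y 11.8 w 0.0117 F [-0.1  0.  -1.3] units xyz [ 0.01 -0.03  0.13]
turn units -0.0 alt 22.5 j7 0.03
peg pred wrist [348.54137684 148.80929123]
[261.33012211 215.6975231 ]
```

View pics/w4.png

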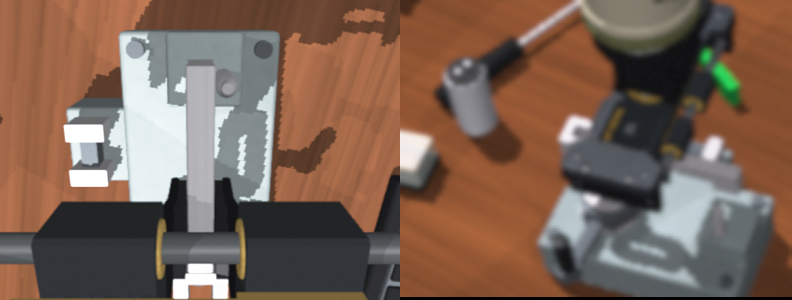

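```bash
python3 -m crank '[[[0,-0.02,0.2],0],[[0,0,0.3],0],[[0,0,0.1],0],[[0,0,0],0],[[0,0,0],0]]'; T='from h import *
delta([.5655,-.06,.0846],11.8);s=sensors.read_state();print(np.round(s["torque"],3))'; python3 -c "$T";  python3 -m crank '[[[0,0,0.2],0],[[0,0,0.1],0],[[0,0,0],0],[[0,0,0],0]]'; python3 -c "$T"
```

```text
time: 20.48
ee_pos: [0.5651, -0.0601, 0.1147]
eef_rot: [0.631, 0.776, 0.0, 0.0]
ft_force: [1.0, -0.5, -1.2]
width: 0.0117
grip_force: 40.0
t 20.48 tcp [ 0.5651 -0.0601  0.1147] yaw_y 11.8 w 0.0117 F [ 1.  -0.5 -1.2] units xyz [0.   0.01 1.  ]
turn units -0.0 alt 22.5 j7 0.02
[ 0.028 -0.08   0.005]
time: 20.98
ee_pos: [0.565, -0.0601, 0.1056]
eef_rot: [0.631, 0.776, 0.0, 0.0]
ft_force: [-0.8, -0.3, -2.0]
width: 0.0117
grip_force: 40.0
t 20.98 tcp [ 0.565  -0.0601  0.1056] yaw_y 11.8 w 0.0117 F [-0.8 -0.3 -2. ] units xyz [-0.    0.02  0.7 ]
turn units -0.0 alt 22.5 j7 0.01
[ 0.03  -0.097 -0.005]
```

```bash
T='from h import *
delta([.5655,-.06,.0846],11.8);s=sensors.read_state();print(np.round(s["torque"],3))'; python3 -m crank '[[[0,0,0.3],0],[[0,0,0.25],0],[[0,0,0],0],[[0,0,0],0]]'; python3 -c "$T";  python3 -m crank '[[[0,0,0.12],0],[[0,0,0.06],0],[[0,0,0],0],[[0,0,0],0]]'; python3 -c "$T"
```

```text
time: 21.48
ee_pos: [0.565, -0.0601, 0.0891]
eef_rot: [0.631, 0.776, 0.0, -0.0]
ft_force: [-0.3, -0.2, -2.0]
width: 0.0112
grip_force: 40.0
t 21.48 tcp [ 0.565  -0.0601  0.0891] yaw_y 11.8 w 0.0112 F [-0.3 -0.2 -2. ] units xyz [-0.    0.02  0.15]
turn units -0.0 alt 22.5 j7 -0.0
[-0.024 -0.079  0.01 ]
time: 21.98
ee_pos: [0.5651, -0.0602, 0.0846]
eef_rot: [0.631, 0.776, -0.0, 0.0]
ft_force: [-4.1, -0.1, 9.0]
width: 0.0118
grip_force: 40.0
t 21.98 tcp [ 0.5651 -0.0602  0.0846] yaw_y 11.8 w 0.0118 F [-4.1 -0.1  9. ] units xyz [ 0.    0.01 -0.  ]
turn units -0.0 alt 22.5 j7 -0.01
[ 0.     0.951 -0.022]
```

```bash
python3 -m crank '[[[0,0,0],0],[[0,0,0],0],[[0,0,0],0],[[0,0,0],0],[[0,0,-0.3],0],[[0,0,-0.7],0],[[0,0,-1],0],[[0,0,-1],0],[[0,0,-1],0],[[0,0,-0.5],0],[[0,0,0],0]]' 0.4; python3 - <<'E'
from h import *
delta([.6546,-.1083,.2],94.3)
s=sensors.read_state();M=model("wrist",s)
E
```

```text
time: 23.35
ee_pos: [0.5655, -0.0601, 0.2199]
eef_rot: [0.631, 0.776, 0.0, 0.001]
ft_force: [-0.1, -0.5, -0.3]
width: 0.0346
grip_force: 0.0
t 23.35 tcp [ 0.5655 -0.0601  0.2199] yaw_y 11.8 w 0.0346 F [-0.1 -0.5 -0.3] units xyz [-2.18  2.58  0.67]
turn units -10.31 alt 12.19 j7 0.07
```

```bash
python3 -m crank '[[[-0.73,0.86,0],-0],[[-0.73,0.86,0],0],[[-0.72,0.86,0],0],[[0,0,0],-1],[[0,0,0],-1],[[0,0,0],-1],[[0,0,0],-1],[[0,0,0],-1],[[0,0,0],-1],[[0,0,0],-1],[[0,0,0],-1]]' && python3 -m crank '[[[0,0,0],-1],[[0,0,0],-1],[[0,0,0],-0.3],[[0,0,0],0],[[0,0,0],0]]'
python3 - <<'E'
from h import *
delta([.6546,-.1083,.072],94.3)
s=sensors.read_state();M=model("wrist",s);a=vision.camera("wrist")
print("knob pred",proj([.6546,-.1083,.107],M),"axis",proj([.5768,-.1142,.117],M))
cv2.imwrite("pics/w5.png",a[...,::-1])
E
```

```text
time: 24.72
ee_pos: [0.6536, -0.1083, 0.2171]
eef_rot: [0.121, 0.993, 0.0, -0.001]
ft_force: [-0.4, -0.7, 0.0]
width: 0.035
grip_force: 0.0
time: 25.35
ee_pos: [0.6539, -0.1083, 0.218]
eef_rot: [-0.036, 0.999, 0.0, -0.0]
ft_force: [0.2, -0.6, 0.2]
width: 0.0347
grip_force: 0.0
t 25.35 tcp [ 0.6539 -0.1083  0.218 ] yaw_y 94.1 w 0.0347 F [ 0.2 -0.6  0.2] units xyz [-0.03 -0.    4.87]
turn units -0.02 alt 22.48 j7 1.44
knob pred [320.43365012 194.7447049 ] axis [319.97956826  94.96809749]
```

View pics/w5.png

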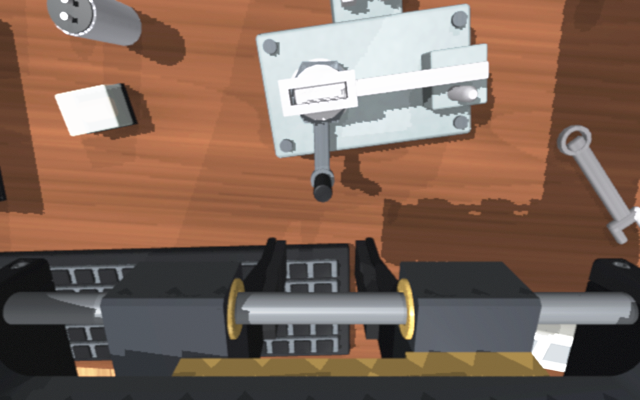

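```bash
python3 -m crank '[[[0,0,0.8],0],[[0,0,0.9],0],[[0,0,0.9],0],[[0,0,0.9],0],[[0,0,0.8],0],[[0,0,0.55],0],[[0,0,0],0],[[0,0,0],0]]' && python3 -m crank '[[[0,0,0],0],[[0,0,0],0]]' 0.28 10 && python3 -m crank '[[[0.006,-0.181,0],0.5],[[0.006,-0.181,0],0.5],[[0.006,-0.181,0],0.5],[[0.006,-0.181,0],0.5],[[0.006,-0.181,0],0.5],[[0,0,0],0]]'; python3 -c "
from h import *
delta([.6546,-.1083,.072],74.3);s=sensors.read_state();d=s['ee_pos'][:2]-np.array([.5768,-.1142]);print(np.linalg.norm(d),np.degrees(np.arctan2(d[1],d[0])))"
```

```text
time: 26.4
ee_pos: [0.6547, -0.1083, 0.0741]
eef_rot: [-0.036, 0.999, -0.0, 0.001]
ft_force: [0.8, -0.8, -0.0]
width: 0.0347
grip_force: 0.0
time: 26.65
ee_pos: [0.6545, -0.1084, 0.0738]
eef_rot: [-0.036, 0.999, -0.0, 0.0]
ft_force: [0.4, -0.8, 0.3]
width: 0.026
grip_force: 0.0
time: 27.4
ee_pos: [0.6517, -0.135, 0.0736]
eef_rot: [0.137, 0.991, 0.0, 0.0]
ft_force: [-0.1, 1.3, 1.6]
width: 0.0244
grip_force: 0.7
t 27.4 tcp [ 0.6517 -0.135   0.0736] yaw_y 74.2 w 0.0244 F [-0.1  1.3  1.6] units xyz [0.15 0.88 0.05]
turn units -0.01 alt 22.49 j7 1.1
0.07775844118648222 -15.520217089582875
```

```bash
python3 -m crank '[[[0.006,-0.181,0],0.5],[[0.006,-0.181,0],0.5],[[0.006,-0.181,0],0.5],[[0.006,-0.181,0],0.5],[[0.006,-0.181,0],0.5],[[0.006,-0.181,0],0.5],[[0.006,-0.181,0],0.5],[[0.006,-0.181,0],0.5],[[0.006,-0.181,0],0.5],[[0,0,0],0],[[0,0,0],0]]'; cat > k.py <<'E'
from h import *
delta([.6546,-.1083,.072],74.3);s=sensors.read_state();d=s['ee_pos'][:2]-np.array([.5768,-.1142]);a=np.arctan2(d[1],d[0]);print(np.linalg.norm(d),np.degrees(a),"tangential F",np.dot(s["ft_force"][:2],[-np.sin(a),np.cos(a)]))
E
python3 k.py; python3 -m crank '[[[0.003,-0.09,0],0.25],[[0.003,-0.09,0],0.25],[[0,0,0],0],[[0,0,0],0]]'; python3 k.py
```

```text
time: 28.78
ee_pos: [0.625, -0.1752, 0.0734]
eef_rot: [0.436, 0.9, -0.0, 0.0]
ft_force: [1.1, -0.1, 1.1]
width: 0.0246
grip_force: 0.6
t 28.77 tcp [ 0.625  -0.1752  0.0734] yaw_y 38.3 w 0.0246 F [ 1.1 -0.1  1.1] units xyz [1.14 2.16 0.05]
turn units -4.5 alt 18.0 j7 0.59
0.07776369996341917 -51.72163857341739 tangential F 0.7645040858949134
time: 29.28
ee_pos: [0.6203, -0.1786, 0.0733]
eef_rot: [0.468, 0.884, -0.0, 0.0]
ft_force: [1.2, 0.9, 1.5]
width: 0.0244
grip_force: 1.1
t 29.27 tcp [ 0.6203 -0.1786  0.0733] yaw_y 34.2 w 0.0244 F [1.2 0.9 1.5] units xyz [1.3  2.26 0.04]
turn units -5.01 alt 17.49 j7 0.53
0.0776990362104194 -55.977961291932886 tangential F 1.53132689764249
```

```bash
for i in 1; do python3 -m crank '[[[0.003,-0.09,0],0.25],[[0.003,-0.09,0],0.25],[[0,0,0],0],[[0,0,0],0]]'>/dev/null; python3 k.py;  python3 -m crank '[[[0.003,-0.09,0],0.25],[[0,0,0],0],[[0,0,0],0]]'>/dev/null; python3 k.py;  python3 -m crank '[[[0.003,-0.09,0],0.25],[[0,0,0],0],[[0,0,0],0]]'>/dev/null; python3 k.py; done
```

```text
t 29.77 tcp [ 0.6154 -0.1814  0.073 ] yaw_y 30.2 w 0.0244 F [1.5 0.6 1. ] units xyz [1.45 2.36 0.03]
turn units -5.51 alt 16.99 j7 0.47
0.07751098978666032 -60.169289521306126 tangential F 1.5761471193012282
t 30.15 tcp [ 0.6131 -0.1826  0.073 ] yaw_y 28.2 w 0.0244 F [ 1.7 -0.   0.5] units xyz [1.53 2.39 0.03]
turn units -5.76 alt 16.74 j7 0.44
0.07744394295410625 -62.05873405291531 tangential F 1.5134851703538912
t 30.52 tcp [ 0.6107 -0.1839  0.0731] yaw_y 26.2 w 0.0247 F [ 2.5  0.5 -0.6] units xyz [1.61 2.43 0.03]
turn units -6.01 alt 16.49 j7 0.41
0.07744479078855393 -64.07889614161921 tangential F 2.466923204522228
```

```bash
for i in 1; do python3 -m crank '[[[0.003,-0.09,0],0.25],[[0,0,0],0],[[0,0,0],0]]'>/dev/null; python3 k.py;  python3 -m crank '[[[0.003,-0.09,0],0.25],[[0,0,0],0],[[0,0,0],0]]'>/dev/null; python3 k.py; done; python3 - <<'E'
from h import *
s=sensors.read_state();M=model("wrist",s);a=vision.camera("wrist")
np.savez("m6.npz",f=M[0],cx=M[1],cy=M[2],W=M[3])
cv2.imwrite("pics/w6.png",a[...,::-1])
E
```

```text
t 30.9 tcp [ 0.6082 -0.185   0.0731] yaw_y 24.2 w 0.0243 F [ 2.  -0.8 -0.9] units xyz [1.7  2.46 0.04]
turn units -6.27 alt 16.23 j7 0.38
0.07744342255191287 -66.04201050595516 tangential F 1.5220292550577743
t 31.27 tcp [ 0.6071 -0.1851  0.0732] yaw_y 22.2 w 0.0248 F [10.1  1.5 -5.9] units xyz [1.77 2.43 0.05]
turn units -6.51 alt 15.99 j7 0.35
0.07707501835276208 -66.81733281956868 tangential F 9.859509289370202
```

View pics/w6.png

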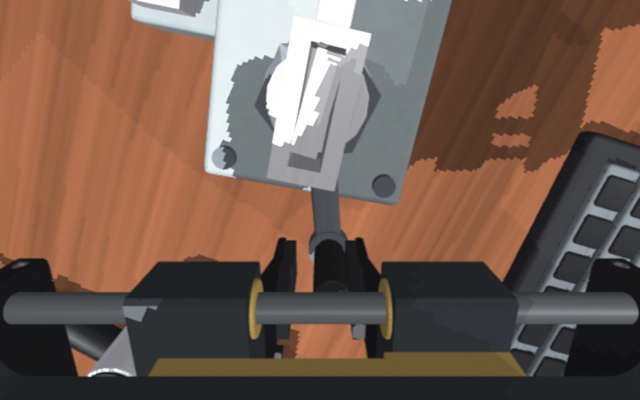

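```bash
python3 -m crank '[[[0.002,-0.06,0],0],[[0,0,0],0],[[0,0,0],0]]'>/dev/null; python3 k.py; python3 -m crank '[[[0,-0.04,0],0],[[0,0,0],0],[[0,0,0],0]]'>/dev/null; python3 k.py
```

```text
t 31.7 tcp [ 0.6066 -0.1853  0.0733] yaw_y 22.2 w 0.0247 F [ 14.9   0.8 -10. ] units xyz [1.77 2.45 0.05]
turn units -6.51 alt 15.99 j7 0.35
0.07710858453295877 -67.26202993899005 tangential F 14.019059000111355
t 32.08 tcp [ 0.6063 -0.1854  0.0733] yaw_y 22.2 w 0.0244 F [ 20.1   2.4 -13.2] units xyz [1.77 2.46 0.06]
turn units -6.51 alt 15.99 j7 0.35
0.0770725287064879 -67.52864774922195 tangential F 19.519298986737407
```

```bash
python3 -m crank '[[[0,0.1,0],0],[[0,0.1,0],0],[[0,0,0],0],[[0,0,0],0]]'; python3 -m crank '[[[0,0,0],0],[[0,0,0],0],[[0,0,-0.4],0],[[0,0,-0.8],0],[[0,0,-1],0],[[0,0,-1],0],[[0,0,-1],0],[[0,0,-0.8],0],[[0,0,0],0],[[0,0,0],0]]' 0.4
python3 - <<'E'
from h import *
s=sensors.read_state();M=model("wrist",s);a=vision.camera("wrist");t=vision.camera("top")
ax=np.array([.5768,-.1142]);q=np.radians(11.8);Q=np.array([[np.cos(q),-np.sin(q)],[np.sin(q),np.cos(q)]])
for n,p,z in(("axis",[0,0],.107),("foot end",[0,.125],.107),("peg",[.0145,.108],.118)):print(n,proj([*(ax+Q@p),z],M))
for l in(1.2,1.25,1.3):print(l,proj([*(ax+Q@[.078*np.cos(l),-.078*np.sin(l)]),.107],M))
o=np.zeros((400,800,3),np.uint8);o[:,:640]=a
o[:160,640:]=cv2.resize(t[125:205,300:380],(160,160));o[200:360,640:]=cv2.resize(t[160:240,380:460],(160,160))
cv2.imwrite("pics/w7.png",o[...,::-1])
E
```

```text
time: 32.58
ee_pos: [0.6083, -0.1844, 0.073]
eef_rot: [0.558, 0.83, -0.0, -0.0]
ft_force: [1.4, 0.7, -1.0]
width: 0.0241
grip_force: 0.7
time: 33.83
ee_pos: [0.6084, -0.1846, 0.2228]
eef_rot: [0.558, 0.83, -0.0, -0.0]
ft_force: [-0.2, 0.3, -0.2]
width: 0.0349
grip_force: 0.0
axis [317.74880839  93.69928194]
foot end [ 351.90686323 -103.52956501]
peg [370.1626814  -75.43715744]
1.2 [335.90361724 190.7372336 ]
1.25 [331.21558688 191.48291735]
1.3 [326.50211423 192.00328123]
```

View pics/w7.png

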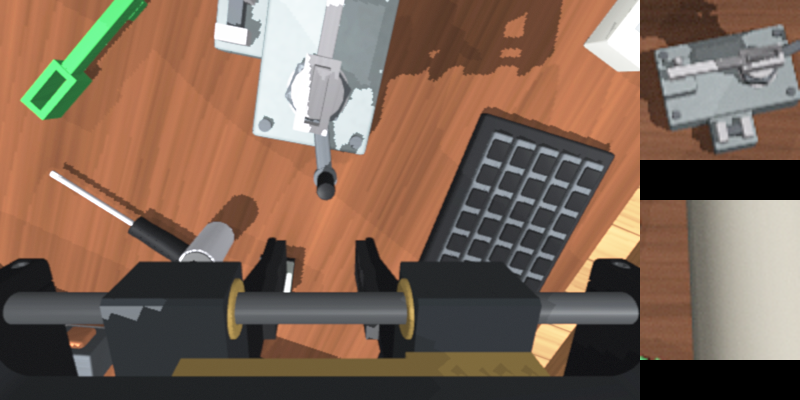

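```bash
python3 -c "
from bench import r
print(r.close_job())"
```

```text
the job is handed in; nothing more can be done
None
```

I handed the job in at about 34 s. The spindle is at its anticlockwise stop apart from roughly 0.1 rad, about the key's play. The bare steel key is seated over the tang with its foot by the peg, and the lever was pressed tight against its stop at about 20 N. The gripper has let go and is clear, and I saw nothing else on the bench disturbed.

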